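# Lever open the gearhead case and stow the gearhead

### The job

Use the orange-handled pry blade to lever up the grey cover of the blue case (there is a slot for it under the cover's front edge) and swing it open until it stands upright or leans back, touching the cover with nothing but the blade until it is open. Lay the blade back down level with its handle on the black mat, and set the black gearhead with the yellow shaft cap, which stands by itself on the other side of the case from the mat, gently down on the floor inside the case, upright as it stands now. Leave the white tin and the dark bottle with the red nozzle where they are.

Things in the scene. Friction and masses are not known exactly. Their poses are not given: they have to be found in the camera images.
- case_floor (a point): Centre of the inner floor of the blue steel case, 6 mm above the table; the case is fixed to the bench. Outside 132 (x) x 160 (y) x 78 mm high without the cover, walls and floor 6 mm thick, so inside 120 x 148 mm, 72 mm deep, empty. Axes: x level, from the front wall to the hinge at the back, z up. A 4 mm high steel ear sticks out 16 mm at the foot of each side (y).
- case_slot (a point): Middle of the mouth of the pry slot, on the outer face of the front wall: a dark opening with a thin bright steel rim, 60 mm wide (y) and 8 mm high right through the 6 mm wall, directly under the cover; its lower edge is the top of the wall, 4 mm below this point, and its upper edge is the underside of the shut cover, 4 mm above. Axes as case_floor: go in along +x.
- case_hinge (a point): Middle of the cover's hinge line, on the back of the case at the height of the cover's underside, 78 mm above the table; 132 mm behind case_slot. The hinge line runs along y; the point does not move.
- cover (a joint): Opening angle of the grey steel cover in rad: 0 shut, 1.57 upright, 2.0 at its stop, leaning back. The cover is a plate 134 (x, from the hinge) x 164 x 6 mm, 0.12 kg, without handle, overhanging the front wall by 2 mm. Its hinge has friction (about 0.11 N m): the cover stays at the angle where it is left; lifting it takes about 2.5 N at 77 mm from the hinge.
- cover_edge (a point): Middle of the lower front edge of the grey cover, 134 mm from the hinge line; it moves with the cover. Axes as case_slot while shut: z is the normal of the plate, x points to the hinge.
- mat: Black rubber mat, 260 (x) x 150 (y) x 3 mm, fixed on the table; origin at the centre of its underside, z up. The pry blade lies on it.
- pry_handle (a point): Centre of the pry blade's orange handle, 110 (x) x 24 (y) x 30 mm (z), 15 mm above the mat while it lies there. x points along the tool to the blade's tip. The tool weighs 0.14 kg; its centre of mass is in front of this point (+x), within the handle.
- pry_tip (a point): Tip of the pry blade, 145 mm from pry_handle along the tool's x. The steel blade is straight, 24 mm wide (y), 3 mm thick (z), on the handle's axis, and reaches 90 mm out of the handle; the first 11 mm next to the handle are thicker (8 mm).
- pry: The whole pry blade tool; origin under the middle of the handle, axes as pry_handle.
- gearhead_housing (a point): Centre of the gearhead's black box-shaped housing, 42 (x) x 60 (y) x 60 mm (z), 30 mm above what it stands on. The yellow-capped shaft, 13 mm thick, sticks out to -x, its end 59 mm from this point, 10 mm higher. Grasp the housing across y. 0.3 to 0.6 kg; z up.
- gearhead: The gearhead; origin under the middle of its whole length, 19 mm from the housing's centre towards the shaft (-x).
- grease_tin: White round tin, 67 mm across, 36 mm high, bystander; origin under its centre.
- bottle_nozzle: Dark bottle with red nozzle, 49 mm across, 168 mm high, bystander; origin under its centre.
Not all that is in view belongs to the job. Leave any green look-alike of the gearhead alone.

How it is judged (in metres and radians):
On the way, in this order (a step that is already met when the one before it is completed fails the run):
1. the blade levers the cover off its seat (over 0.15 rad, the blade bearing on it) (value of joint cover above 0.15 rad and contact force between pry and cover above 0.3 N), for 0.05 s.
2. the cover is open (over 1.3 rad) (value of joint cover above 1.3 rad), for 0.2 s.
At the end, for the whole second after the job is handed in: Cover open over 1.3 rad; gearhead at rest inside the case, its housing centre 24 to 36 mm above the case floor, upright within 0.15 rad; pry blade at rest, level within 0.12 rad, its handle centre over the mat and under 26 mm above the table; bystanders within 30 mm of their start (value of joint cover above 1.3 rad and x of gearhead_housing in the frame of case_floor between -0.06 and 0.06 m and y of gearhead_housing in the frame of case_floor between -0.074 and 0.074 m and z of gearhead_housing in the frame of case_floor between 0.024 and 0.036 m and angle between gearhead_housing's own z axis and vertical below 0.15 rad and linear speed of each of gearhead, pry below 0.02 m/s and x of pry_handle in the frame of mat between -0.13 and 0.13 m and y of pry_handle in the frame of mat between -0.075 and 0.075 m and angle between pry_handle's own x axis and vertical between 1.45 and 1.69 rad and height (world z) of pry_handle below 0.026 m); the robot touches nothing.
It fails at once if gripper or arm touches the cover (over 1 N) before it is open by 1.3 rad (value of joint cover below 1.3 rad and contact force between any of the fingers, the arm and cover above 1 N).
It fails at once if the gearhead bears on the cover before it is open (value of joint cover below 1.3 rad and contact force between gearhead and cover above 1 N).
It fails at once if the gearhead strikes the case with over 80 N (contact force between gearhead and case above 80 N).
It fails at once if tin or bottle moved more than 30 mm (distance of any of grease_tin, bottle_nozzle from where it was at the start of the episode above 0.03 m).
It also fails if it takes over 72 s, if anything falls off the work surface, if the arm or the gripper's body presses on something with over 40 N, if the wrist force passes 120 N, or if a joint passes its speed limit or range.

### The arm

A 7-joint arm with a two-finger parallel gripper is mounted at the origin on a cart in front of the work surface, level with it; the furniture and walls round the work are solid. World frame = base frame: x ahead of the robot, y to its left, z up, the work surface at z = 0. Lengths are in mm, angles in rad, forces in N, time in s.
With the tool pointing down it reaches from about 400 to 900 mm from the base axis. Payload 5.5 kg.
Tool frame: the origin (TCP) lies between the finger pads; the fingertips stand 11 mm ahead of it and the grasp point (between the pads) lies 8 mm behind it (tcp_to_tips is the distance from the TCP to the fingertips, in mm); z points along the fingers, y is the line along which they close (so a half turn about z gives the same grasp; the last joint's range is limited). The gripper opens to 85 mm and grips with 20 to 120 N. Pads are 22 mm wide; open, the fingers measure 114 mm over their backs; the gripper's body (76 mm by 85 mm) begins 54 mm behind the grasp point. The pads swing forward as they close: fully open they stand 13 mm farther back than shut.
Start: joints at [1.417, 0.501, -0.427, 1.55, 0.221, 1.138, -0.21], TCP at [263.175, -594.339, 242.31] pointing down, gripper open.
Joint ranges: [-2.88, 2.88], [-0.31, 2.03], [-1.54, 1.56], [0.2, 2.42], [-1.41, 4.55], [0.19, 2.02], [-2.57, 2.57]. Speed limits (rad/s): [2.57, 2.57, 3.14, 3.14, 3.14, 3.14, 3.14].

### API

Orientations are given as a unit quaternion [x, y, z, w].
In Python, from bench import get_obs, snapshot, camera_params, close_job, tcp_to_tips gives the robot as it stands.
- The arm moves only by the tool step_arm, never from a script. Its argument "moves" is a list of rows, each a list of 5 numbers: the shift along the world's x, y, z in mm, then the turn about the world's z in rad, then the closure, from -1 (fully open) to 1 (shut). A call has 1 to 20 rows; each row shifts and turns the commanded pose from where the row before left it; what a row does not reach is not made up. A row lasts 1/8 s, in which the tool goes at most 62.5 mm and 10.7 degrees, less where a joint would pass 70% of its speed; a pose out of reach is approached as far as the arm can. A call with a gripper value outside its range is refused whole. The fingers move at their own pace and stop on an object; "force" is the grip in N (left out, the last holds). Time passes only in rows, so rows that do not move let the fingers close. It gives the time, the measured TCP pose, the force, the opening and the grip force at its end, in the units of the state.
- get_obs(): the state, without advancing time (a new reading comes with each control period).
- snapshot(name): name is "scene" or "side" or "wrist"; returns the picture (420x560x3 uint8, red, green, blue); there is no depth.
- camera_params(name): a dict with "K" (3x3 intrinsics, pixels), "R" (3x3) and "t" (3): a world point X has camera coordinates R X + t. Camera axes: x right, y down, z forward; pixel columns grow to the right and rows downward; lengths in mm; the calibration is good to about 2 mm. A picture is of the moment at which its call begins: read the wrist's pose just before it. camera_params takes no time and is no camera call; for the wrist camera it gives the pose at the moment of the call.
- close_job(): hands the job in; it is judged then, once.
The state is a dict: "t": time; "q": joint angles; "dq": joint speeds; "tau": joint torques, N m; "tcp_pos": TCP position; "ee_rot": TCP orientation; "contact_force": force on the tool from outside, world axes, zero at the start; "wrist_torque": the same for the moment, N m; "width": finger opening in mm; "gripper_force": force on a finger pad.
Only numpy, scipy, OpenCV 4.12 (cv2) and the standard library are available. Lean on these libraries where they do the work, as an engineer would, in place of code of your own. Each camera call takes 0.05 s, during which the arm holds its last target. There are 200 camera calls.

## Working session

There is one attempt and no reset: what is moved stays moved. The work goes in short steps, Python scripts to look and compute and a tool call to move; the robot and the scene stay as the last step left them, time stands still between calls to the robot, and variables do not carry over. Pictures are saved under pics/ and viewed, at most 10 in all, crops included, and the job is handed in when it is done.

Besides the shell and the picture viewer there is one more tool, called after "Emit:" in YAML: its name, and indented under it one key for each argument. step_arm: Moves the arm, as the interface text tells. Its arguments: {"type":"object","properties":{"moves":{"type":"array"},"force":{"type":"number"}},"required":["moves"]}

```bash
mkdir -p pics; python3 - <<'E'
from bench import *
import cv2,numpy as np
o=get_obs();print(o['t'],o['tcp_pos'],o['ee_rot'],o['width'])
for n in("scene","side"):
    im=snapshot(n);np.save(n+'.npy',im);cv2.imwrite(f'pics/{n}0.png',cv2.resize(im[:,:,::-1],(800,600),interpolation=cv2.INTER_CUBIC))
    p=camera_params(n);print(n,p['K'].tolist() if hasattr(p['K'],'tolist') else p['K'],-np.array(p['R']).T@np.array(p['t']))
E
```

```text
0.0 [ 262.80677498 -593.75653621  241.25472665] [ 9.78356001e-01  2.06926505e-01 -1.88601322e-04 -9.59390291e-04] 85.36782394443978
scene [[411.35645895695353, 0.0, 275.6253224788344], [0.0, 411.35645895695353, 211.88198262398407], [0.0, 0.0, 1.0]] [   9.41995382 -502.96102167  629.6014153 ]
side [[468.9110657031358, 0.0, 278.6411592024602], [0.0, 468.9110657031358, 204.6988147843711], [0.0, 0.0, 1.0]] [ 633.67781644 1147.65697683  607.14735984]
```

View pics/scene0.png

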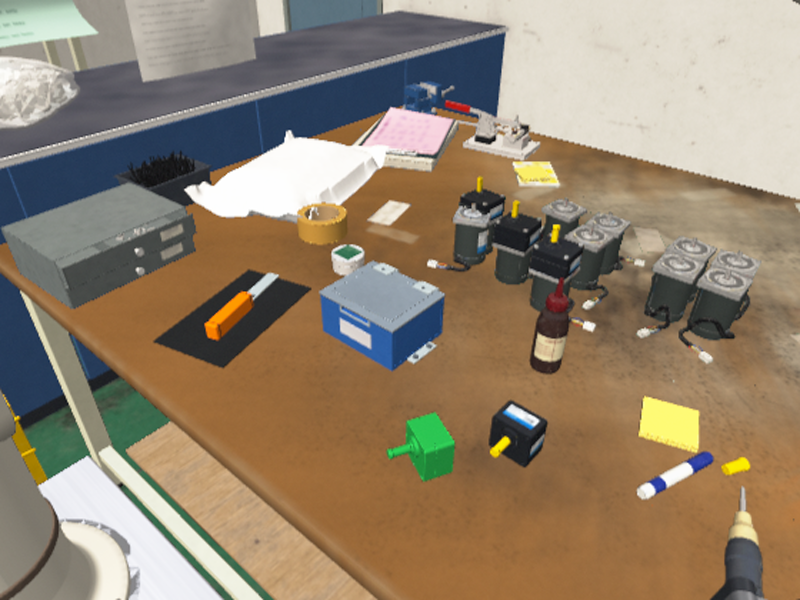

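View pics/side0.png

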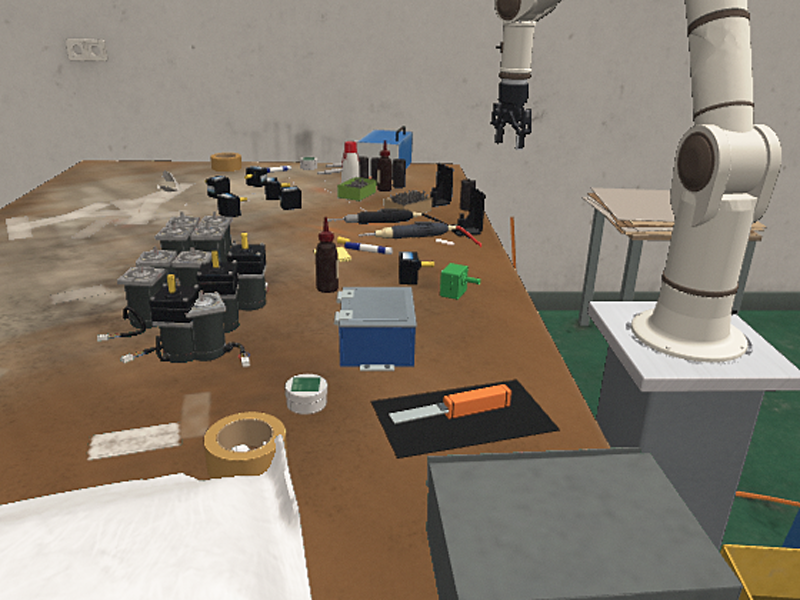

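The black gearhead could be confused with several things (scene pixels, 800-wide view):
- the green look-alike at (430,445)
- gearheads on motors at (483,205), (517,230) and (555,258)
- loose black ones far off in the side view, around (230,200)

I choose the one standing alone at (518,432). The pry tool is the orange one at (230,315) and the case is at (382,315). Next I'll check these in close crops.

```bash
python3 - <<'E'
import cv2,numpy as np
s=np.load('scene.npy')[:,:,::-1];d=np.load('side.npy')[:,:,::-1]
cv2.imwrite('pics/c1.png',cv2.resize(s[180:330,110:310],(800,600),interpolation=cv2.INTER_CUBIC)) # x4
a=cv2.resize(s[275:345,265:395],(780,420),interpolation=cv2.INTER_CUBIC) # x6
b=cv2.resize(d[190:325,225:405],(720,540),interpolation=cv2.INTER_CUBIC) # x4
cv2.imwrite('pics/c2.png',b)
cv2.imwrite('pics/c3.png',a)
E
```

```text
(no output)
```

View pics/c1.png

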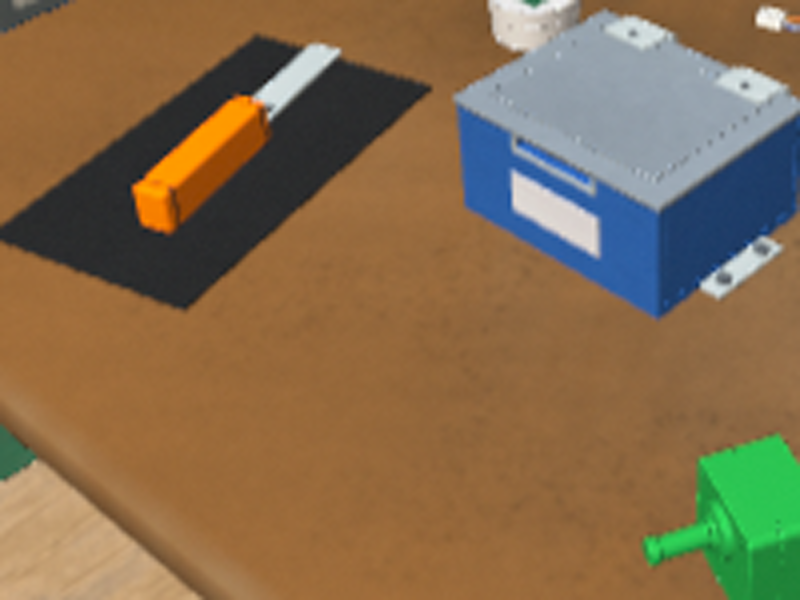

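View pics/c2.png

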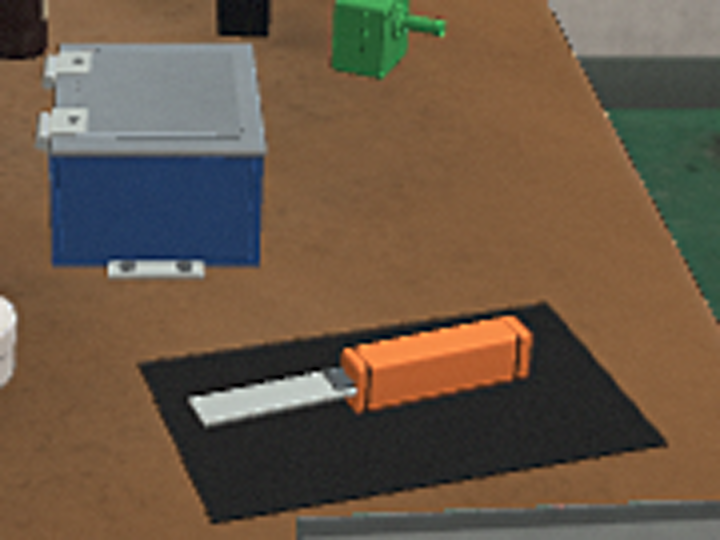

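View pics/c3.png

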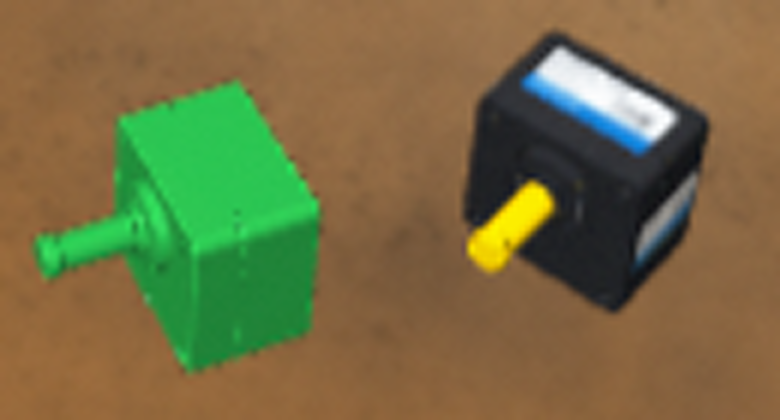

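c1 shows the pry blade with its tip at (329,47) and the handle's front top edge at (238,96)-(268,112). It also shows the cover's front corners at (457,98) and (658,207), and the slot at (553,165). c3 confirms the black gearhead with the yellow shaft: top corners (485,102), (560,33), (707,125), (628,190), shaft end (487,250). c2 shows the same case and blade from the side.

```bash
cat > h.py <<'E'
import numpy as np
from bench import *
from scipy.optimize import least_squares
def proj(n,X,P={}):
    if n not in P:
        p=camera_params(n);P[n]=[np.array(p[k]) for k in 'KRt']
    K,R,t=P[n];c=R@X+t.ravel();c=K@c;return c[:2]/c[2]
def nat(n,crop,px):
    x0,y0,s=crop;return np.array([x0+(px[0]+.5)/s-.5,y0+(px[1]+.5)/s-.5])
def fit(obs,x0):
    # obs: (cam,crop,(px),(local xyz))
    def r(p):
        c,s=np.cos(p[2]),np.sin(p[2]);o=[]
        for n,cr,px,l in obs:
            X=np.array([p[0]+c*l[0]-s*l[1],p[1]+s*l[0]+c*l[1],l[2]])
            o.append(proj(n,X)-nat(n,cr,px))
        return np.ravel(o)
    f=least_squares(r,x0,x_scale=[100,100,1],loss='soft_l1');return f.x,np.round(r(f.x).reshape(-1,2),1).tolist()
C1=(110,180,4);C2=(225,190,4);C3=(265,275,6)
E
python3 - <<'E'
from h import *
S,D='scene','side'
case=[(S,C1,(457,98),(-68,82,84)),(S,C1,(658,207),(-68,-82,84)),(S,C1,(605,12),(66,82,84)),(S,C1,(660,317),(-66,-80,0)),(S,C1,(467,207),(-66,80,0)),(S,C1,(553,165),(-66,0,74)),
(D,C2,(252,43),(-68,-82,84)),(D,C2,(265,148),(-68,82,84)),(D,C2,(262,266),(-66,80,0)),(D,C2,(53,266),(66,80,0))]
pry=[(S,C1,(329,47),(145,0,18)),(S,C1,(238,96),(55,12,33)),(S,C1,(268,112),(55,-12,33)),(S,C1,(157,187),(-55,0,33)),(D,C2,(190,398),(145,-12,18)),(D,C2,(207,425),(145,12,18)),(D,C2,(518,320),(-55,0,33)),(D,C2,(350,356),(55,0,33))]
gh=[(S,C3,(485,102),(-21,30,60)),(S,C3,(560,33),(21,30,60)),(S,C3,(707,125),(21,-30,60)),(S,C3,(628,190),(-21,-30,60)),(S,C3,(615,308),(-21,-30,0)),(S,C3,(465,215),(-21,30,0)),(S,C3,(487,250),(-59,0,40))]
mat=[(S,C1,(258,36),(130,75,3)),(S,C1,(432,88),(130,-75,3)),(S,C1,(186,308),(-130,-75,3)),(S,C1,(0,238),(-130,75,3)),(D,C2,(140,364),(130,-75,3)),(D,C2,(212,522),(130,75,3)),(D,C2,(665,443),(-130,75,3)),(D,C2,(545,303),(-130,-75,3))]
for n,o in(('case',case),('pry',pry),('gh',gh),('mat',mat)):
    x,r=fit(o,[600,0,0]);print(n,np.round(x,3),r)
x,r=fit([(S,(0,0,800/560),(348,272),(0,0,0)),(D,(0,0,800/560),(306,412),(0,0,0))],[600,100,0]);print('tin',x[:2],r)
x,r=fit([(S,(0,0,800/560),(548,366),(0,0,0)),(D,(0,0,800/560),(327,287),(0,0,0))],[600,100,0]);print('bot',x[:2],r)
E
```

```text
case [ 6.14793e+02  3.64150e+01 -8.00000e-03] [[-0.9, -0.8], [0.8, -0.1], [0.4, -0.9], [0.0, 0.8], [0.0, -0.1], [0.6, -1.0], [0.8, -0.1], [1.0, 0.4], [-0.1, 0.0], [0.1, 0.0]]
pry [4.59781e+02 2.52484e+02 3.50000e-01] [[-0.0, 0.2], [0.4, -0.6], [1.0, -2.7], [-0.3, 1.6], [0.1, 0.7], [-0.0, -0.1], [0.9, -0.2], [-0.1, 0.1]]
gh [ 5.38571e+02 -2.74814e+02 -7.20000e-02] [[-0.6, -2.0], [-0.1, -1.5], [1.7, -0.8], [2.2, 0.4], [-0.0, 2.4], [-0.3, 0.7], [-1.4, 0.2]]
mat [4.83663e+02 2.70828e+02 2.53000e-01] [[0.2, -0.9], [0.8, -1.0], [0.7, -0.2], [-1.9, -1.0], [-0.5, -0.3], [0.3, -0.1], [1.1, -0.4], [0.5, -0.4]]
tin [731.44778883 237.66541368] [[-0.6, -4.3], [0.0, -4.9]]
bot [ 723.19865184 -225.74418456] [[0.2, 0.0], [0.1, 0.8]]
```

Emit:
step_arm:
  moves:
    - [35,53,0,-0.067,-1]
    - [35,53,0,0,-1]
    - [35,53,0,0,-1]
    - [35,53,0,0,-1]
    - [35,53,0,0,-1]
    - [35,53,0,0,-1]
    - [35,53,0,0,-1]
    - [35,53,0,0,-1]
    - [-7,53,0,0,-1]
    - [-7,53,0,0,-1]
    - [-7,53,0,0,-1]
    - [-8,54,0,0,-1]
    - [-8,54,0,0,-1]
    - [-8,54,0,0,-1]
    - [-8,54,0,0,-1]
    - [-7,56,0,0,-1]
    - [0,0,0,0,-1]
    - [0,0,0,0,-1]
  force: 120

```text
t: 2.35
tcp_pos: [478.4, 253.5, 241.8]
ee_rot: [0.985, 0.174, -0.0, 0.0]
contact_force: [0.2, -0.2, -0.7]
width: 85.6
gripper_force: 0.0
```

```bash
python3 - <<'E'
from h import *
import cv2
o=get_obs();print(o['tcp_pos'],o['ee_rot'],tcp_to_tips() if callable(tcp_to_tips) else tcp_to_tips)
p=camera_params('wrist');np.savez('w1.npz',**{k:np.array(p[k]) for k in 'KRt'})
print(np.array(p['K'])[0],-np.array(p['R']).T@np.array(p['t']).ravel(),np.array(p['R'])[2])
im=snapshot('wrist');cv2.imwrite('pics/w1.png',cv2.resize(im[:,:,::-1],(800,600),interpolation=cv2.INTER_CUBIC))
E
```

```text
[478.43483684 253.45233025 241.79705687] [ 9.84677115e-01  1.74386237e-01 -4.94296397e-04  4.17953114e-04] 11.0
[353.90674621   0.         277.23826966] [552.05824749 279.97901978 373.86938289] [-0.28493011 -0.1048366  -0.95279805]
```

View pics/w1.png

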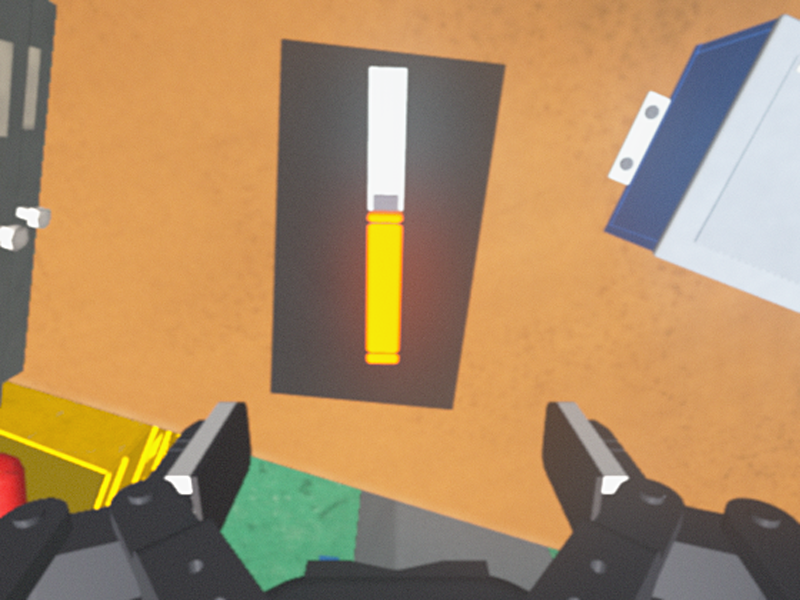

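The wrist view shows the blade tip at (388,67), the handle's front top edge at (367–404,212) and its rear top edge at (366–400,364).

```bash
cat >> h.py <<'E'
def projz(f,X):
    p=np.load(f);c=p['K']@(p['R']@X+p['t'].ravel());return c[:2]/c[2]
_p=proj
def proj(n,X): return projz(n,X) if n.endswith('npz') else _p(n,X)
V=(0,0,800/560)
E
python3 - <<'E'
from h import *
W='w1.npz'
x,r=fit([(W,V,(368,67),(145,12,19)),(W,V,(408,68),(145,-12,19)),(W,V,(367,212),(55,12,33)),(W,V,(404,212),(55,-12,33)),(W,V,(366,364),(-55,12,33)),(W,V,(400,364),(-55,-12,33))],[470,255,.35]);print(x,r)
c,s=np.cos(x[2]),np.sin(x[2]);print('grasp',x[0]+25*c,x[1]+25*s)
E
```

```text
[4.59496683e+02 2.54882808e+02 3.28076666e-01] [[0.9, -0.1], [-0.8, -0.2], [0.3, -0.1], [-0.4, 0.5], [0.5, -0.2], [-0.4, 0.2]]
grasp 483.1632786909005 262.93838013254793
```

Emit:
step_arm:
  moves:
    - [5,9.5,-55,-0.022,-1]
    - [0,0,-55,0,-1]
    - [0,0,-55,0,-1]
    - [0,0,-40,0,-1]
    - [0,0,-16,0,-1]
    - [0,0,0,0,-1]
    - [0,0,0,0,1]
    - [0,0,0,0,1]
    - [0,0,0,0,1]
    - [0,0,0,0,1]
    - [0,0,0,0,1]
    - [0,0,0,0,1]
    - [0,0,0,0,1]

```text
t: 4.03
tcp_pos: [484.4, 263.8, 22.6]
ee_rot: [0.987, 0.163, 0.001, 0.0]
contact_force: [-0.4, -0.2, 8.1]
width: 21.7
gripper_force: 118.2
```

Emit:
step_arm:
  moves:
    - [0,0,10,0,1]
    - [0,0,30,0,1]
    - [0,0,40,0,1]
    - [0,0,40,-0.1,1]
    - [-15,-30,10,-0.12,1]
    - [-15,-40,0,-0.114,1]
    - [-15,-40,0,0,1]
    - [-15,-40,0,0,1]
    - [-15,-40,0,0,1]
    - [-9,-38,0,0,1]
    - [0,0,-25,0,1]
    - [0,0,0,0,1]
    - [0,0,0,0,1]

```text
t: 5.65
tcp_pos: [400.0, 36.2, 126.9]
ee_rot: [1.0, -0.002, 0.0, -0.0]
contact_force: [0.1, 0.2, -1.3]
width: 21.7
gripper_force: 117.9
```

```bash
python3 - <<'E'
from h import *
import cv2
o=get_obs();print(o['tcp_pos'],o['ee_rot'],o['width'])
p=camera_params('wrist');np.savez('w2.npz',**{k:np.array(p[k]) for k in 'KRt'})
im=snapshot('wrist');s=snapshot('side')
np.save('w2.npy',im);np.save('s2.npy',s)
a=cv2.resize(im[:,:,::-1],(560,420))[0:300,120:520]
b=cv2.resize(s[190:270,225:365][:,:,::-1],(700,400),interpolation=cv2.INTER_CUBIC)
m=np.zeros((600,800,3),np.uint8);m[:300,:400]=a;m[:400,400:]=0
m=np.vstack([cv2.resize(a,(267,200)) if 0 else a, np.zeros((0,400,3),np.uint8)])
c=np.zeros((600,800,3),np.uint8);c[:300,:400]=a
b=cv2.resize(s[195:270,225:425][:,:,::-1],(800,300),interpolation=cv2.INTER_CUBIC);c[300:]=b
cv2.imwrite('pics/w2.png',c)
E
```

```text
[400.00861617  36.16485711 126.93964518] [ 9.99997111e-01 -2.38425189e-03  2.28396934e-04 -2.01934361e-04] 21.669530299357092
```

View pics/w2.png

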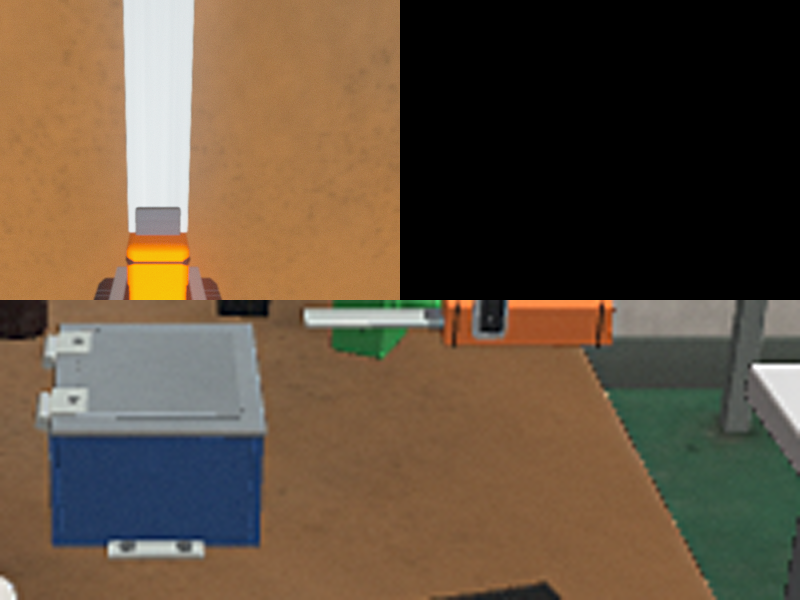

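The hold is good. In the side view the blade is level, with its tip at montage (304,317). The handle is centred between the pads.

```bash
python3 - <<'E'
from h import *
p=camera_params('side');K,R,t=[np.array(p[k]) for k in 'KRt'];t=t.ravel();c=-R.T@t
def ray(u,v,y):
    d=R.T@np.linalg.inv(K)@np.array([u,v,1]);return c+d*(y-c[1])/d[1]
S=lambda x,y:(225+(x+.5)/4-.5,195+(y-300+.5)/4-.5)
for px,y in(((304,310),24),((304,323),48),((304,328),48),((440,322),48),((265,430),118.5),((262,545),116.5)):print(px,np.round(ray(*S(*px),y),1))
for X in((518.6,24,123.8),(518.6,48,123.8),(518.6,48,120.8)):
    u=proj('side',np.array(X));print(X,(u[0]+.5-225)*4,(u[1]+.5-195)*4+300)
g=np.load('s2.npy');r,q,b=[g[...,i].astype(int) for i in range(3)]
print(g[190:206,310].tolist())
E
```

```text
(304, 310) [519.5  24.  123.4]
(304, 323) [521.5  48.  124.6]
(304, 328) [521.4  48.  121.1]
(440, 322) [433.7  48.  125.5]
(265, 430) [550.  118.5  83.5]
(262, 545) [549.2 116.5   0.6]
(518.6, 24, 123.8) 305.82949979880505 309.9064659162033
(518.6, 48, 123.8) 309.00428740343455 324.6745445658855
(518.6, 48, 120.8) 308.8158469820132 328.94428466959164
[[59, 151, 81], [40, 101, 52], [36, 90, 49], [38, 92, 49], [40, 93, 50], [33, 89, 44], [21, 80, 32], [143, 162, 148], [189, 195, 190], [190, 195, 192], [224, 228, 224], [129, 134, 127], [44, 87, 49], [34, 90, 46], [36, 91, 47], [38, 92, 48]]
```

Emit:
step_arm:
  moves:
    - [0,0,-30,0,1]
    - [0,0,-18.5,0,1]
    - [0,0,0,0,1]
    - [10,0,0,0,1]
    - [10,0,0,0,1]
    - [0,0,0,0,1]

```text
t: 6.5
tcp_pos: [421.8, 35.6, 78.6]
ee_rot: [1.0, -0.003, 0.001, -0.0]
contact_force: [-0.3, -1.2, -0.8]
width: 21.6
gripper_force: 117.9
```

```bash
python3 - <<'E'
from h import *
import cv2
o=get_obs();print(o['tcp_pos'],o['contact_force'])
s=snapshot('scene');d=snapshot('side')
a=cv2.resize(s[190:270,210:320][:,:,::-1],(800,582),interpolation=cv2.INTER_CUBIC)
c=np.zeros((600,800,3),np.uint8);c[:300,:412]=cv2.resize(a,(412,300));c[300:]=cv2.resize(d[195:270,225:425][:,:,::-1],(800,300),interpolation=cv2.INTER_CUBIC)
c[:300,412:]=cv2.resize(s[195:245,225:290][:,:,::-1],(388,300),interpolation=cv2.INTER_CUBIC)
cv2.imwrite('pics/w3.png',c)
E
```

```text
[421.79794774  35.55475036  78.60337636] [-0.26321234 -1.20014853 -0.80202665]
```

View pics/w3.png

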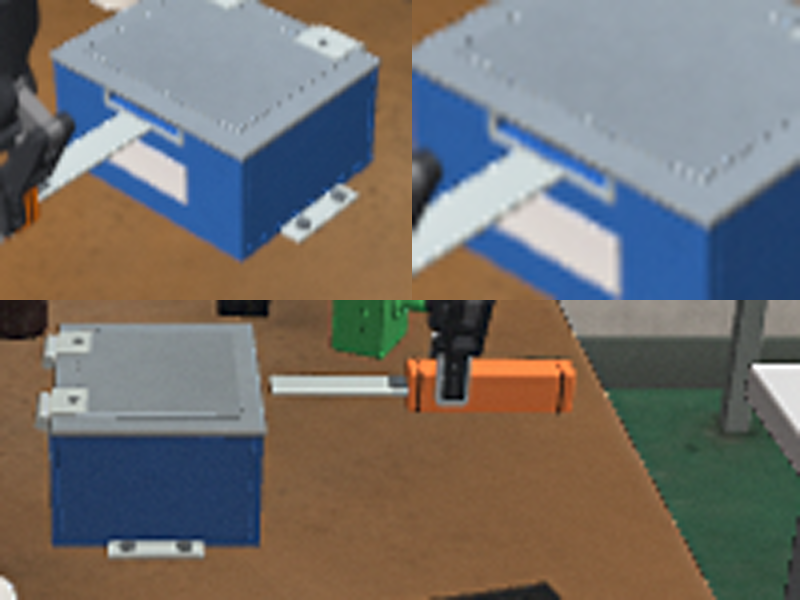

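The blade tip sits about 7 mm in front of the slot, centred on it and level (side view: tip at (272,384)). Inserting now.

Emit:
step_arm:
  moves:
    - [6,0,0,0,1]
    - [6,0,0,0,1]
    - [6,0,0,0,1]
    - [6,0,0,0,1]
    - [0,0,0,0,1]

```text
t: 7.22
tcp_pos: [444.3, 35.5, 77.8]
ee_rot: [1.0, -0.003, 0.0, -0.0]
contact_force: [0.1, 0.0, -0.7]
width: 21.4
gripper_force: 117.9
```

Emit:
step_arm:
  moves:
    - [10,0,0,0,1]
    - [10,0,0,0,1]
    - [10,0,0,0,1]
    - [9,0,0,0,1]
    - [0,0,3,0,1]
    - [0.2,0,3.9,0,1]
    - [0.2,0,3.9,0,1]
    - [0.5,0,3.8,0,1]
    - [0.6,0,3.8,0,1]
    - [0.9,0,3.7,0,1]
    - [1,0,3.8,0,1]
    - [1.3,0,3.6,0,1]
    - [1.4,0,3.6,0,1]
    - [0,0,0,0,1]

```text
t: 8.98
tcp_pos: [489.2, 35.3, 111.2]
ee_rot: [1.0, -0.003, 0.0, 0.0]
contact_force: [-1.4, -0.3, -2.1]
width: 22.0
gripper_force: 117.8
```

```bash
python3 - <<'E'
from h import *
import cv2
o=get_obs();print(o['tcp_pos'],o['contact_force'],o['wrist_torque'])
s=snapshot('scene');d=snapshot('side')
c=np.zeros((600,800,3),np.uint8);c[:300,:420]=cv2.resize(s[170:270,190:330][:,:,::-1],(420,300),interpolation=cv2.INTER_CUBIC)
c[300:]=cv2.resize(d[180:255,225:425][:,:,::-1],(800,300),interpolation=cv2.INTER_CUBIC)
cv2.imwrite('pics/w4.png',c)
E
```

```text
[489.20905832  35.32737824 111.24664981] [-1.38603609 -0.30580146 -2.07886951] [ 0.04829175  0.41036378 -0.01758501]
```

View pics/w4.png

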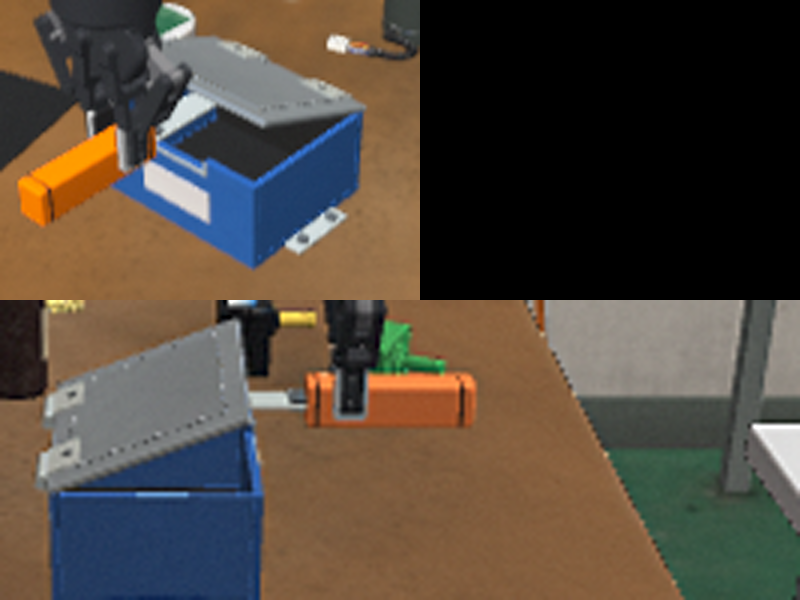

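The cover is lifted to about 0.4 rad, with the blade level and bearing on its underside. Continuing along the arc.

Emit:
step_arm:
  moves:
    - [3.3,0,6.9,0,1]
    - [4.1,0,6.6,0,1]
    - [4.6,0,6.1,0,1]
    - [5.3,0,5.6,0,1]
    - [5.7,0,5.1,0,1]
    - [6.3,0,4.5,0,1]
    - [6.7,0,3.8,0,1]
    - [7,0,3.2,0,1]
    - [7.3,0,2.4,0,1]
    - [7.5,0,1.7,0,1]
    - [7.7,0,0.9,0,1]
    - [7.6,0,0,0,1]
    - [7.6,0,0,0,1]
    - [5,0,0,0,1]
    - [0,0,0,0,1]

```text
t: 10.95
tcp_pos: [575.1, 35.5, 157.6]
ee_rot: [1.0, -0.003, 0.0, -0.0]
contact_force: [0.5, 1.4, -1.8]
width: 21.8
gripper_force: 118.1
```

```bash
python3 - <<'E'
from h import *
import cv2
d=snapshot('side')
np.save('s5.npy',d)
# cover angle: project near-edge (y=118) line of plate for candidate theta; print pixel brightness inside/outside for scoring
from scipy import ndimage
base=np.load('side.npy').astype(int)
def mask(th):
    pts=[]
    for (s,y) in((5,118),(134,118),(134,-46),(5,-46)):
        pts.append(proj('side',np.array([681-s*np.cos(th),y,78+s*np.sin(th)])))
    m=np.zeros(d.shape[:2],np.uint8);cv2.fillPoly(m,[np.round(pts).astype(int)],1);return m>0
hsv=cv2.cvtColor(d,cv2.COLOR_RGB2HSV);grey=(hsv[...,1]<45)&(hsv[...,2]>60)&(hsv[...,2]<215)
grey[:,300:]=0;grey[:90]=0;grey[265:]=0
for th in np.arange(.8,2.05,.1):
    m=mask(th);print(round(th,1),m.sum(),round(grey[m].mean(),2),round((grey&m).sum()/(grey|m).sum(),2))
E
```

```text
0.8 936 0.08 0.01
0.9 852 0.09 0.01
1.0 740 0.12 0.01
1.1 598 0.15 0.01
1.2 467 0.14 0.0
1.3 334 0.12 0.0
1.4 172 0.09 0.0
1.5 91 0.13 0.0
1.6 249 0.35 0.01
1.7 424 0.72 0.02
1.8 502 0.95 0.04
1.9 662 0.64 0.03
2.0 768 0.46 0.03
```

Pixel overlap and geometry both put the cover at about 1.8 rad. Returning the blade to the mat.

Emit:
step_arm:
  moves:
    - [-15,0,0,0,1]
    - [-40,0,0,0,1]
    - [-36,30,0,0,1]
    - [0,50,0,0.1,1]
    - [0,50,0,0.12,1]
    - [0,50,0,0.114,1]
    - [0,48,0,0,1]
    - [0,0,-45,0,1]
    - [0,0,-45,0,1]
    - [0,0,-30,0,1]
    - [0,0,-8,0,1]
    - [0,0,0,0,1]

```text
t: 12.5
tcp_pos: [483.3, 263.4, 30.2]
ee_rot: [0.987, 0.163, 0.0, -0.0]
contact_force: [0.4, -0.0, -0.7]
width: 21.6
gripper_force: 118.2
```

Emit:
step_arm:
  moves:
    - [0,0,-3,0,1]
    - [0,0,-2,0,1]
    - [0,0,-2,0,1]
    - [0,0,-0.5,0,1]
    - [0,0,0,0,1]

```text
t: 13.12
tcp_pos: [483.7, 263.3, 22.6]
ee_rot: [0.987, 0.163, 0.0, 0.0]
contact_force: [-1.4, -2.1, 4.3]
width: 21.6
gripper_force: 119.1
```

Emit:
step_arm:
  moves:
    - [0,0,0,0,-1]
    - [0,0,0,0,-1]
    - [0,0,0,0,-1]
    - [0,0,0,0,-1]
    - [0,0,30,0,-1]
    - [0,0,50,0,-1]
    - [0,0,60,0,-1]
    - [0,0,60,0,-1]
    - [0,-20,30,-0.1,-1]
    - [0,-53,0,-0.1,-1]
    - [0,-53,0,-0.1,-1]
    - [3,-53,0,-0.1,-1]
    - [4,-53,0,0,-1]
    - [4,-53,0,0,-1]
    - [4,-53,0,0,-1]
    - [4,-53,0,0,-1]
    - [4,-53,0,0,-1]
    - [4,-53,0,0,-1]
    - [0,-40,0,0,-1]
    - [0,0,0,0,-1]

```text
t: 15.62
tcp_pos: [509.2, -278.0, 251.6]
ee_rot: [0.999, -0.039, -0.0, 0.001]
contact_force: [-0.1, 1.0, -0.1]
width: 85.4
gripper_force: 0.0
```

```bash
python3 - <<'E'
from h import *
import cv2
o=get_obs();print(o['tcp_pos'],o['ee_rot'])
p=camera_params('wrist');np.savez('w5.npz',**{k:np.array(p[k]) for k in 'KRt'})
im=snapshot('wrist')[:,:,::-1];cv2.imwrite('pics/w5.png',cv2.resize(im,(800,600),interpolation=cv2.INTER_CUBIC))
s=snapshot('scene');np.save('sc5.npy',s);np.save('sd5.npy',snapshot('side'))
# pry drift check: orange mask centroids, before vs now
for n,f in(('scene','sc5.npy'),('side','sd5.npy')):
    for g in(np.load(n+'.npy'),np.load(f)):
        h=cv2.cvtColor(g,cv2.COLOR_RGB2HSV);m=(h[...,0]>5)&(h[...,0]<16)&(h[...,1]>190)&(h[...,2]>170);y,x=np.nonzero(m[:,:300] if n=='scene' else m[260:310,300:380]);print(n,len(x),x.mean(),y.mean())
E
```

```text
[ 509.19461792 -278.04362687  251.55396565] [ 9.99223797e-01 -3.93870140e-02 -4.26502552e-04  5.33718974e-04]
scene 97 155.5257731958763 223.49484536082474
scene 102 155.84313725490196 223.51960784313727
side 66 35.68181818181818 24.37878787878788
side 64 35.25 23.90625
```

View pics/w5.png

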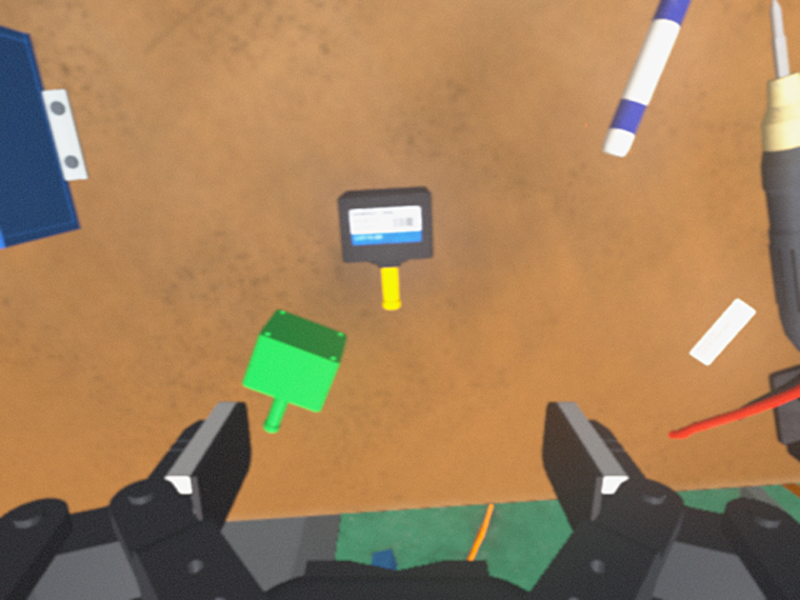

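The gearhead's top face has front corners (343,262) and (434,257), back corners about (341,193) and (432,187), and the shaft end at (391,305). The pry handle is back where it started.

```bash
python3 - <<'E'
from h import *
W='w5.npz'
x,r=fit([(W,V,(343,262),(-21,30,60)),(W,V,(434,257),(-21,-30,60)),(W,V,(341,193),(21,30,60)),(W,V,(432,187),(21,-30,60)),(W,V,(391,306),(-59,0,44))],[540,-275,-.07]);print(x,r)
E
```

```text
[ 5.41174392e+02 -2.74972401e+02 -3.67552406e-02] [[-0.4, -1.6], [0.4, -0.9], [-2.5, 0.6], [0.9, 1.8], [0.2, 0.1]]
```

Emit:
step_arm:
  moves:
    - [32,3,0,0.042,-1]
    - [0,0,-55,0,-1]
    - [0,0,-55,0,-1]
    - [0,0,-50,0,-1]
    - [0,0,-35,0,-1]
    - [0,0,-16,0,-1]
    - [0,0,0,0,-1]
    - [0,0,0,0,1]
    - [0,0,0,0,1]
    - [0,0,0,0,1]
    - [0,0,0,0,1]
    - [0,0,0,0,1]
    - [0,0,0,0,1]
  force: 90

```text
t: 17.4
tcp_pos: [544.7, -271.7, 43.9]
ee_rot: [1.0, -0.015, 0.002, 0.001]
contact_force: [0.9, -0.1, 6.2]
width: 58.3
gripper_force: 98.6
```

```bash
python3 -c "
from bench import *
o=get_obs();print(o['q'],o['contact_force'])"
```

```text
[ 0.70399916  0.6761797  -0.38127845  1.78823861  0.35349499  0.73958776
 -1.46518965] [ 0.8609821  -0.09872216  6.23376216]
```

Emit:
step_arm:
  moves:
    - [0,0,10,0,1]
    - [0,0,30,0,1]
    - [0,0,40,0,1]
    - [0,0,45,0,1]
    - [7,32,0,0.1,1]
    - [8,40,0,0.1,1]
    - [8,40,0,0.1,1]
    - [8,40,0,0.1,1]
    - [8,40,0,0.1,1]
    - [8,40,0,0.1,1]
    - [8,40,0,0.1,1]
    - [8,36,0,0.1,1]
    - [0,0,0,0,1]
    - [0,0,0,0,1]

```text
t: 19.15
tcp_pos: [604.4, 37.5, 165.4]
ee_rot: [0.927, 0.376, -0.001, -0.0]
contact_force: [-0.6, -0.5, -3.8]
width: 58.6
gripper_force: 97.3
```

```bash
python3 - <<'E'
from h import *
import cv2
o=get_obs();print(o['q'])
d=snapshot('side');np.save('s6.npy',d)
# bottom tilt check: dark housing bbox in the side view
for z in(116,176):
  for X in((610,36,z),):print(X,proj('side',np.array(X)))
h=cv2.cvtColor(d,cv2.COLOR_RGB2HSV);y=(abs(h[...,0].astype(int)-27)<5)&(h[...,1]>180)&(h[...,2]>120);ys,xs=np.nonzero(y[80:230,200:340]);print('yellow',xs.mean()+200 if len(xs) else None,ys.mean()+80 if len(ys) else None,len(xs))
c=np.cos(.77);print('shaft end exp',proj('side',np.array([607-59*c,34-59*np.sin(.77),158])))
E
```

```text
[ 0.39352779  0.56526414 -0.67633099  1.72687332  0.41068196  0.99771887
 -1.23449401]
(610, 36, 116) [266.07501937 201.49894506]
(610, 36, 176) [266.29282479 179.88185602]
yellow 241.4 163.2 5
shaft end exp [283.10633199 180.40288443]
```

Emit:
step_arm:
  moves:
    - [8,0,0,0,1]
    - [0,0,-10,0,1]
    - [0,0,-25,0,1]
    - [0,0,-25,0,1]
    - [0,0,-25,0,1]
    - [0,0,-15,0,1]
    - [0,0,-8,0,1]
    - [0,0,0,0,1]

```text
t: 20.2
tcp_pos: [613.4, 37.4, 58.0]
ee_rot: [0.927, 0.375, -0.0, -0.0]
contact_force: [0.8, -0.6, -2.4]
width: 58.5
gripper_force: 97.3
```

Emit:
step_arm:
  moves:
    - [0,0,-3,0,1]
    - [0,0,-2,0,1]
    - [0,0,-1.5,0,1]
    - [0,0,-1,0,1]
    - [0,0,0,0,1]

```text
t: 20.82
tcp_pos: [613.4, 37.4, 50.7]
ee_rot: [0.927, 0.375, -0.0, -0.0]
contact_force: [-0.2, -0.4, -2.9]
width: 58.2
gripper_force: 97.3
```

Emit:
step_arm:
  moves:
    - [0,0,-0.7,0,1]
    - [0,0,-0.7,0,1]
    - [0,0,0,0,1]

```text
t: 21.2
tcp_pos: [613.6, 37.5, 50.0]
ee_rot: [0.927, 0.375, 0.0, 0.0]
contact_force: [-3.0, -1.0, 5.1]
width: 58.8
gripper_force: 98.3
```

It is resting on the floor (force changed sign). Releasing part way and withdrawing.

Emit:
step_arm:
  moves:
    - [0,0,0,0,-0.72]
    - [0,0,0,0,-0.72]
    - [0,0,0,0,-0.72]
    - [0,0,0,0,-0.72]
    - [0,0,10,0,-0.72]
    - [0,0,30,0,-0.72]
    - [0,0,50,0,-0.72]
    - [0,0,60,0,-0.72]
    - [0,0,50,0,-0.72]
    - [-40,-40,20,0,-0.72]
    - [-50,-35,0,0,-0.72]
    - [-30,-50,0,0,-0.72]
    - [0,-60,0,0,-0.72]
    - [0,-60,0,0,-0.72]
    - [0,0,0,0,-0.72]

```text
t: 23.08
tcp_pos: [492.2, -213.9, 269.6]
ee_rot: [0.929, 0.371, -0.0, 0.001]
contact_force: [-1.2, 0.7, 0.3]
width: 73.0
gripper_force: 0.0
```

```bash
python3 - <<'E'
from h import *
import cv2
s=snapshot('scene');c=cv2.resize(s[170:290,100:330][:,:,::-1],(800,417),interpolation=cv2.INTER_CUBIC)
d=snapshot('side');m=np.zeros((600,800,3),np.uint8);m[:330,:]=cv2.resize(s[165:260,100:330][:,:,::-1],(800,330),interpolation=cv2.INTER_CUBIC)
m[330:]=cv2.resize(d[140:262,200:562][:,:,::-1],(800,270),interpolation=cv2.INTER_CUBIC)
cv2.imwrite('pics/end.png',m)
# numeric: dark/label inside case from both cameras vs expected top corners
c_,s_=np.cos(.77),np.sin(.77);cx,cy=613.5-3.7*c_,37.5-3.7*s_
for l in((-21,30),(21,30),(21,-30),(-21,-30)):
    X=np.array([cx+c_*l[0]-s_*l[1],cy+s_*l[0]+c_*l[1],66]);print(np.round(X),np.round(proj('scene',X)),np.round(proj('side',X)))
u=proj('scene',np.array([cx,cy,66])).astype(int);print(u);
for v in range(u[1]-16,u[1]+18,4):print([tuple(s[v,x]//10) for x in range(u[0]-20,u[0]+21,5)])
b=np.load('scene.npy').astype(int)
for n,(x,y) in dict(tin=(243,181),bottle=(384,235)).items():print(n,abs(s[y-20:y+20,x-10:x+10].astype(int)-b[y-20:y+20,x-10:x+10]).mean())
E
```

```text
[575.  42.  66.] [255. 217.] [279. 220.]
[605.  71.  66.] [254. 207.] [268. 225.]
[647.  28.  66.] [279. 206.] [252. 218.]
[617.  -1.  66.] [280. 216.] [263. 213.]
[267 211]
[(np.uint8(2), np.uint8(5), np.uint8(9)), (np.uint8(3), np.uint8(6), np.uint8(10)), (np.uint8(3), np.uint8(6), np.uint8(10)), (np.uint8(3), np.uint8(4), np.uint8(5)), (np.uint8(3), np.uint8(3), np.uint8(3)), (np.uint8(4), np.uint8(3), np.uint8(3)), (np.uint8(3), np.uint8(3), np.uint8(3)), (np.uint8(4), np.uint8(8), np.uint8(14)), (np.uint8(13), np.uint8(13), np.uint8(12))]
[(np.uint8(3), np.uint8(6), np.uint8(10)), (np.uint8(2), np.uint8(5), np.uint8(10)), (np.uint8(3), np.uint8(6), np.uint8(10)), (np.uint8(3), np.uint8(4), np.uint8(5)), (np.uint8(3), np.uint8(3), np.uint8(3)), (np.uint8(3), np.uint8(3), np.uint8(3)), (np.uint8(4), np.uint8(3), np.uint8(3)), (np.uint8(3), np.uint8(3), np.uint8(3)), (np.uint8(3), np.uint8(3), np.uint8(3))]
[(np.uint8(3), np.uint8(5), np.uint8(10)), (np.uint8(3), np.uint8(6), np.uint8(10)), (np.uint8(3), np.uint8(5), np.uint8(10)), (np.uint8(3), np.uint8(4), np.uint8(5)), (np.uint8
[... 1787 characters left out ...]
(6), np.uint8(6), np.uint8(7)), (np.uint8(4), np.uint8(5), np.uint8(7)), (np.uint8(7), np.uint8(7), np.uint8(4)), (np.uint8(3), np.uint8(4), np.uint8(5)), (np.uint8(3), np.uint8(3), np.uint8(3)), (np.uint8(4), np.uint8(4), np.uint8(4)), (np.uint8(5), np.uint8(11), np.uint8(20))]
[(np.uint8(13), np.uint8(15), np.uint8(19)), (np.uint8(4), np.uint8(9), np.uint8(16)), (np.uint8(17), np.uint8(18), np.uint8(18)), (np.uint8(4), np.uint8(9), np.uint8(16)), (np.uint8(15), np.uint8(15), np.uint8(17)), (np.uint8(2), np.uint8(3), np.uint8(3)), (np.uint8(3), np.uint8(3), np.uint8(3)), (np.uint8(4), np.uint8(9), np.uint8(17)), (np.uint8(3), np.uint8(6), np.uint8(10))]
tin 15.372916666666667
bottle 0.94375
```

The view allowance is used up, so I'll check the cover angle and the tin numerically.

```bash
python3 - <<'E'
from h import *
import cv2
d=snapshot('side');b=np.load('side.npy').astype(int)
x,y=214,274
print('tin side diff',abs(d[y-15:y+18,x-16:x+16].astype(int)-b[y-15:y+18,x-16:x+16]).mean())
print('tin side vs after opening',abs(d[150:210,200:300].astype(int)-np.load('sd5.npy')[150:210,200:300]).mean(), 'cover corner scene',proj('scene',np.array([708,118,208])))
hsv=cv2.cvtColor(d,cv2.COLOR_RGB2HSV);g=(hsv[...,1]<45)&(hsv[...,2]>60)&(hsv[...,2]<215)
for th in(1.3,1.5,1.6,1.7,1.8,1.9,2.0):
    P=[proj('side',np.array([681-s*np.cos(th),yy,78+s*np.sin(th)])) for s,yy in((5,118),(134,118),(134,-46),(5,-46))]
    m=np.zeros(g.shape,np.uint8);cv2.fillPoly(m,[np.round(P).astype(int)],1);print(th,round(g[m>0].mean(),2))
# label pixels (bright) inside the case seen from scene
s=snapshot('scene');h=cv2.cvtColor(s,cv2.COLOR_RGB2HSV);k=np.zeros(h.shape[:2],bool);k[203:222,252:284]=1
ys,xs=np.nonzero(k&(h[...,2]>170)&(h[...,1]<60));print('label',xs.mean(),ys.mean(),len(xs),xs.min(),xs.max(),ys.min(),ys.max())
E
```

```text
tin side diff 1.3159722222222223
tin side vs after opening 5.394888888888889 cover corner scene [267.79439946 133.89634667]
1.3 0.02
1.5 0.03
1.6 0.29
1.7 0.7
1.8 0.95
1.9 0.64
2.0 0.46
label 266.5964912280702 210.03508771929825 57 258 275 208 212
```

```bash
python3 -c "
from bench import *
print(close_job())"
```

```text
the job is handed in; nothing more can be done
None
```

The job is handed in: the cover was levered open to about 1.8 rad with only the blade, the blade lies back on the mat, the gearhead is on the case floor, and the tin and bottle are unmoved; no verdict came back, and I checked the final state from image measurements, not by viewing a picture.

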